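# Find the heavier bushing by hefting and hold it before the bench magnifier

### The job

First slide the magnifier's dimmer all the way to its bright stop. Then heft the two look-alike bushings: lift each clear of the tray in turn, stand a bushing back upright in the tray whenever you put it down, leave the lighter one there and keep the heavier. The program finishes while still holding the heavier one in the gripper, upright and still, centred in front of the lit side of the lens about 100 mm from the glass and touching nothing else; do not drop or topple a bushing, do not touch the lens head, and leave everything else on the bench where it is.

Things in the scene. Friction and masses are not known exactly. Their poses are not given: they have to be found in the camera images.
- magnifier: Bench magnifier, fixed to the bench: white weighted base 220 (x) x 190 (y) x 30 mm high; origin at the centre of the base's underside, z up. An upright round lens head stands over the base's +x half on a short bent neck; the dimmer lies on top of the base's -x half, which is otherwise flat. The base's -x edge is its front and always faces more or less towards the tray.
- magnifier_head: The lens head of the magnifier, a fixed upright disc 150 mm across, 30 mm thick, with a clear glass lens 110 mm across; origin at the centre of the lens, 175 mm above the bench. Axes parallel to the magnifier's: x is the lens axis (level), z up. The lit side with the ring of lamps is the -x side; parts are shown at x = -100 mm, y = z = 0 in this frame, above the dimmer.
- dimmer (a joint): Travel of the dimmer grip in m along the magnifier's +y axis: 0 = dim stop, 0.060 = bright stop. It slides with about 1.5 N of friction and stays where it is left.
- dimmer_top (a point): Centre of the top of the dimmer grip: an upright black block 26 mm (magnifier x) x 16 mm (along the travel, magnifier y), rising 23 mm above the flat base; this point is 53 mm above the bench. It moves with the grip. The lens head's lit face is 95 mm behind it (towards +x of the magnifier), from 100 mm to 250 mm above the bench.
- tray: Shallow fixed plywood parts tray, 150 (x) x 290 (y) mm outside with 7 mm wide rims 14 mm high; floor 6 mm thick. Origin at the centre of its underside, z up.
- bushing_a: One of two look-alike flanged bushings in the same grey primer, standing in the tray: a tube 45 mm in diameter, 55 mm tall overall, blind bore 21 mm wide in its top, round flange 62 mm wide, 6 mm thick at the foot. Origin at the centre of the flange's underside, z up the bore; its middle is 27 mm above. One weighs about 0.2 kg, one 0.6 kg; which is which changes and cannot be seen.
- bushing_b: The other flanged bushing, of the same shape, size and finish as bushing_a; origin at the centre of the flange's underside, z up along the bore.
- nut: Bystander: loose steel hexagon nut, 30 mm across flats, 15 mm high, lying in the tray between the bushings; origin at the centre of its underside.
- file: Bystander: flat steel file with a wooden handle, about 360 mm long, 25 mm high, lying on the bench beyond the tray; x along the blade.
- chalk_reel: Bystander: yellow plastic chalk-line reel, about 140 x 72 mm and 53 mm high with its crank, lying flat.
- coaster: Bystander: white ceramic coaster, 98 mm across, 9 mm high.
- screwdriver: Bystander: screwdriver with a wooden handle lying on the bench to the right of the tray. Its handle is towards the robot.
- tape: Bystander: grey tape-measure case 72 x 40 mm and 66 mm high, standing on the bench to the right of the tray.
Not all that is in view belongs to the job. What is shaped like the bushing_a but green or turquoise is not meant.

How it is judged:
By the outcome, as a careful person would: the job done as asked, in the order asked, and still so for the second after the job is handed in, while the arm keeps its last pose, push and grip.
It also fails if it takes over 72 s, if anything falls off the work surface, if the arm or the gripper's body presses on something with over 40 N, if the wrist force passes 120 N, or if a joint passes its speed limit or range.

### The arm

A 6-joint arm with a two-finger parallel gripper is mounted at the origin on the work surface. World frame = base frame: x ahead of the robot, y to its left, z up, the work surface at z = 0. Lengths are in m, angles in degrees, forces in N, time in s.
With the tool pointing down it reaches from about 0.3 to 0.75 m from the base axis. Payload 8.5 kg.
Tool frame: the origin (TCP) lies midway between the tips of the shut fingers; the grasp point (between the pads) lies 19 mm behind it; z points along the fingers, y is the direction in which the jaws open and shut (so a half turn about z gives the same grasp; the last joint's range is limited). The gripper opens to 85 mm and grips with 20 to 120 N. Pads are 22 mm wide; open, the fingers measure 114 mm over their backs; the gripper's body (76 mm by 85 mm) begins 54 mm behind the grasp point. The pads swing forward as they close: fully open they stand 13 mm farther back than shut.
Start: joints at [53.898, 21.807, 74.336, -0, 83.858, -12.336], TCP at [0.222, 0.503, 0.231] pointing down, gripper open.
Joint ranges: [-178.18, 178.18], [-50.72, 133.34], [12.68, 142.11], [-81.47, 261.47], [9.98, 163.14], [-165.26, 165.26]. Speed limits (degrees/s): [136.94, 136.94, 180, 180, 180, 180].

### API

Orientations are given as a 3x3 rotation matrix whose columns are the frame's x, y, z axes.
In Python, from rig import status, eyes, env gives the robot as it stands. The module is installed in compiled form; this text tells all that it offers.
- The arm moves only by the tool play_rows, never from a script. Its argument "targets" is text: rows parted by semicolons, each of 5 numbers parted by spaces: the shift along the tool's x, y, z in m, then the turn about the tool's z in rad, then the closure, from 0 (fully open) to 1 (shut). A call has 1 to 5 rows; each row is the pose to reach, as a shift and turn from the pose commanded when the call began, along the tool's axes at that moment; what a row does not reach only later rows make up. A row lasts 1/10 s, in which the tool goes at most 50 mm and 8.59 degrees, less where a joint would pass 70% of its speed; a pose out of reach is approached as far as the arm can. A call with a gripper value outside its range is refused whole. The fingers move at their own pace and stop on an object; "force" is the grip in N (left out, the last holds). Time passes only in rows, so rows that repeat a pose let the fingers close. It gives the time, the measured TCP pose, the force and the opening at its end, in the units of the state.
- status.observe(): the state, without advancing time (a new reading comes with each control period).
- eyes.get_image(name): name is "scene" or "top"; returns a dict with "pixels" (384x512x3 uint8, red, green, blue), "range_z" (384x512 float32, m along the optical axis (not along the pixel's ray), 0 where there is no reading), "mtx" (3x3 intrinsics, pixels), "world_to_cam" (4x4, takes a point from world to camera coordinates). Camera axes: x right, y up, looking along -z (the intrinsics and any distortion apply to the point x, -y, -z); pixel columns grow to the right and rows downward; lengths in m; the calibration is good to about 2 mm. A picture is of the moment at which its call begins.
- env.close_job(): hands the job in, once; it reports no verdict.
The state is a dict: "time_s": time; "q": joint angles; "qvel": joint speeds; "joint_efforts": joint torques, N m; "position": TCP position; "tool_rot": TCP orientation; "ft_force": force on the tool from outside, world axes, zero at the start; "wrist_torque": the same for the moment, N m; "grip_width": finger opening in m.
Only numpy, scipy, OpenCV 4.12 (cv2) and the standard library are available. Lean on these libraries where they do the work, as an engineer would, in place of code of your own. Each camera call takes 0.05 s, during which the arm holds its last target.

## Working session

There is one attempt and no reset: what is moved stays moved. The work goes in short steps, Python scripts to look and compute and a tool call to move; the robot and the scene stay as the last step left them, time stands still between calls to the robot, and variables do not carry over. Pictures are saved under pics/ and viewed, and the job is handed in when it is done.

Besides the shell and the picture viewer there is one more tool, called after "Call:" as name(argument=value, ...), one argument or row to a line, values as JSON. play_rows: Moves the arm, as the interface text tells. Its arguments: {"type":"object","properties":{"targets":{"type":"string"},"force":{"type":"number"}},"required":["targets"]}

```bash
mkdir -p pics; ls; python3 - <<'E'
from rig import status, eyes, env
import cv2, numpy as np
s=status.observe()
for k,v in s.items(): print(k,np.round(v,4).tolist())
for n in("scene","top"):
    im=eyes.get_image(n); np.savez(f"pics/{n}0.npz",**im)
    cv2.imwrite(f"pics/{n}0.png",im["pixels"][...,::-1]); print(n,im["mtx"].round(2).tolist(),im["world_to_cam"].round(4).tolist(),im.keys())
E
```

```text
pics
time_s 0.0
q [53.8991, 21.8404, 74.388, -0.0006, 83.859, -12.3373]
qvel [0.0597, 0.0649, 0.0242, -0.0261, -0.0304, -0.0196]
joint_efforts [-0.0001, -44.8467, -23.1277, -0.0002, 0.0049, 0.0]
position [0.2215, 0.5031, 0.2307]
tool_rot [[-0.9152, 0.403, -0.0009], [0.403, 0.9152, -0.0012], [0.0003, -0.0015, -1.0]]
ft_force [-0.1869, 0.0408, -0.4515]
wrist_torque [-0.0182, 0.0244, -0.0203]
grip_width 0.0853
scene [[403.32, 0.0, 253.29], [0.0, 403.32, 195.58], [0.0, 0.0, 1.0]] [[0.8542, 0.5197, 0.0156, -0.3926], [-0.4365, 0.7005, 0.5646, 0.1855], [0.2825, -0.4891, 0.8252, -1.304], [0.0, 0.0, 0.0, 1.0]] dict_keys(['pixels', 'range_z', 'mtx', 'world_to_cam'])
top [[397.34, 0.0, 258.18], [0.0, 397.34, 191.82], [0.0, 0.0, 1.0]] [[-0.0157, -0.9995, -0.0281, -0.0146], [0.9819, -0.0207, 0.1881, -0.5207], [-0.1886, -0.0246, 0.9817, -1.255], [0.0, 0.0, 0.0, 1.0]] dict_keys(['pixels', 'range_z', 'mtx', 'world_to_cam'])
```

View pics/scene0.png

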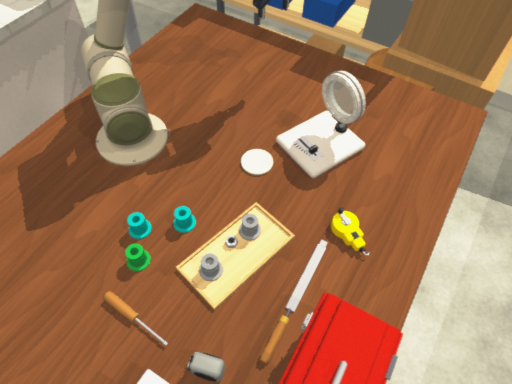

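View pics/top0.png

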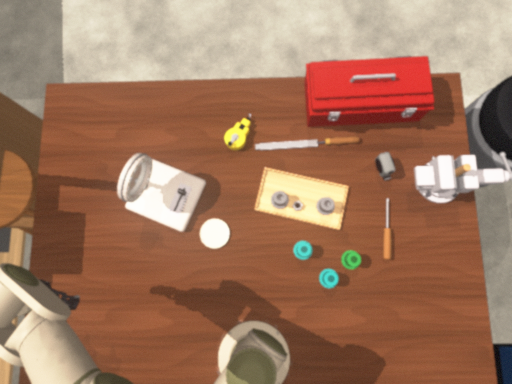

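The scene view shows the grey bushings in the tray at (210,266) and (250,226), with the nut between them at (231,241). The magnifier is at (320,140), with its dimmer at about (308,147).

Things that could be mistaken for a bushing: turquoise at (138,225) and (184,219), and green at (137,258). All three stand outside the tray and are the wrong colour. I choose the two grey ones, which in the top view are at (280,199) and (326,205). Next I'll check close crops.

```bash
cat > h.py <<'E'
import numpy as np, cv2
def load(n): return dict(np.load(f"pics/{n}.npz"))
def cloud(im):
    K=im["mtx"];T=im["world_to_cam"];d=im["range_z"].astype(float)
    v,u=np.mgrid[:d.shape[0],:d.shape[1]]
    x=(u-K[0,2])/K[0,0]*d; y=(v-K[1,2])/K[1,1]*d
    c=np.stack([x,-y,-d],-1)
    return (c-T[:3,3])@T[:3,:3]
def ray(im,u,v,z):
    K=im["mtx"];T=im["world_to_cam"]
    r=np.array([(u-K[0,2])/K[0,0],-(v-K[1,2])/K[1,1],-1])@T[:3,:3]
    o=-T[:3,3]@T[:3,:3]
    return o+r*(z-o[2])/r[2]
def proj(im,p):
    T=im["world_to_cam"];K=im["mtx"];c=T[:3,:3]@np.array(p)+T[:3,3]
    return K[0,0]*c[0]/-c[2]+K[0,2], K[1,1]*-c[1]/-c[2]+K[1,2]
E
python3 - <<'E'
from h import *
a=load("scene0");b=load("top0")
c1=a["pixels"][60:190,260:380];c2=a["pixels"][195:310,170:300]
d1=b["pixels"][145:240,110:240];d2=b["pixels"][160:235,245:360]
def r(x):return cv2.resize(x[...,::-1],(400,300),interpolation=cv2.INTER_CUBIC)
cv2.imwrite("pics/crops.png",np.vstack([np.hstack([r(c1),r(c2)]),np.hstack([r(d1),r(d2)])]))
for n,im in(("scene",a),("top",b)):
    P=cloud(im);z=P[...,2];px=im["pixels"].astype(int)
    print(n,"depth valid",(im["range_z"]>0).mean())
    hsv=cv2.cvtColor(im["pixels"],cv2.COLOR_RGB2HSV)
    # bushing tops
    m=(abs(z-.061)<.006)&(hsv[...,1]<60)&(P[...,0]>.1)
    k,l,s,ce=cv2.connectedComponentsWithStats(m.astype(np.uint8))
    for i in range(1,k):
        if s[i,4]>15: q=P[l==i];print("z61",s[i],ce[i].round(1),q.mean(0).round(4),q.min(0).round(3),q.max(0).round(3))
E
```

```text
scene depth valid 0.9959818522135416
z61 [309 145   9   6  18] [313.  147.9] [0.5319 0.2264 0.0566] [0.521 0.22  0.055] [0.54  0.239 0.058]
z61 [242 214  16  16 174] [249.6 220.9] [ 0.505  -0.0952  0.0619] [ 0.483 -0.116  0.055] [ 0.527 -0.072  0.066]
z61 [201 253  18  18 200] [209.3 261.5] [ 0.4816 -0.2468  0.0619] [ 0.46  -0.268  0.055] [ 0.502 -0.225  0.066]
z61 [189 352  35  26 415] [206.3 365.5] [ 0.6146 -0.449   0.0638] [ 0.576 -0.472  0.055] [ 0.649 -0.422  0.067]
top depth valid 0.9962819417317709
z61 [379 152  16  22 211] [386.5 162.5] [ 0.6063 -0.445   0.0627] [ 0.572 -0.47   0.055] [ 0.643 -0.422  0.067]
z61 [505 161   7  11  32] [507.3 166. ] [ 0.5861 -0.8314  0.0613] [ 0.57  -0.838  0.055] [ 0.603 -0.825  0.067]
z61 [274 191  13  13 101] [279.9 197.1] [ 0.4993 -0.0944  0.06  ] [ 0.479 -0.114  0.055] [ 0.52  -0.075  0.065]
z61 [321 197  13  13 104] [326.8 203.5] [ 0.4753 -0.2449  0.0601] [ 0.457 -0.265  0.056] [ 0.497 -0.226  0.065]
```

View pics/crops.png

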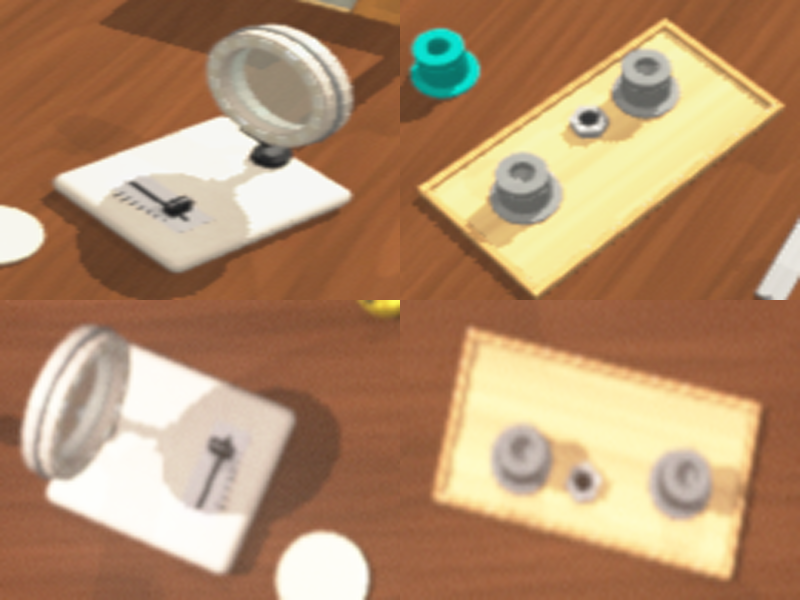

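The crops confirm two grey bushings with the nut between them. The grip is near the world +x end of its slot, and the free slot runs towards the robot. Next: the magnifier, dimmer and tray poses.

```bash
python3 - <<'E'
from h import *
for n in("scene","top"):
    im=load(n+"0");P=cloud(im);z=P[...,2];hsv=cv2.cvtColor(im["pixels"],cv2.COLOR_RGB2HSV)
    R=(P[...,0]>.3)&(P[...,0]<.8)&(P[...,1]>.1)&(P[...,1]<.55)
    m=R&(abs(z-.03)<.006)
    k,l,s,ce=cv2.connectedComponentsWithStats(m.astype(np.uint8));i=1+s[1:,4].argmax()
    q=P[l==i];print(n,"base z",np.median(q[:,2]),len(q))
    pts=(q[:,:2]*1000).astype(np.float32)
    hull=cv2.convexHull(pts);print(cv2.minAreaRect(hull), cv2.boxPoints(cv2.minAreaRect(hull)).round(0).tolist())
    h=R&(z>.1)&(z<.26); q=P[h]
    print("head",len(q),q.min(0).round(3),q.max(0).round(3),q.mean(0).round(3))
    # plane fit to ring face
    from itertools import repeat
    v=cv2.cvtColor(im["pixels"],cv2.COLOR_RGB2HSV)[...,2]
    g=R&(z>.036)&(z<.06)&(v<90)
    q=P[g]; uv=np.argwhere(g)
    print("dark",len(q)); 
    k,l,s,ce=cv2.connectedComponentsWithStats(g.astype(np.uint8))
    for i in range(1,k):
        if s[i,4]>4: q=P[l==i];print(" ",s[i],ce[i].round(1),q.mean(0).round(4),q.min(0).round(3),q.max(0).round(3))
    # tray
    w=(hsv[...,0]>14)&(hsv[...,0]<35)&(hsv[...,1]>50)&(hsv[...,2]>150)&(P[...,0]>.3)&(P[...,0]<.65)&(abs(P[...,1]+.17)<.22)&(z<.03)
    q=P[w];r=cv2.minAreaRect((q[:,:2]*1000).astype(np.float32));print("tray",r,cv2.boxPoints(r).round(0).tolist())
    # nut
E
```

```text
scene base z 0.03207560715674499 2837
((529.93212890625, 289.99127197265625), (221.65228271484375, 191.21334838867188), 66.37077331542969) [[398.0, 227.0], [573.0, 150.0], [662.0, 353.0], [487.0, 430.0]]
head 1757 [0.478 0.3   0.103] [0.625 0.368 0.256] [0.555 0.334 0.188]
dark 103
  [335 123  12  10  61] [340.5 128. ] [0.565  0.3597 0.0433] [0.549 0.346 0.037] [0.581 0.38  0.049]
  [309 147   8   7  41] [312.5 149.9] [0.5322 0.2241 0.0503] [0.521 0.216 0.041] [0.54  0.24  0.058]
tray ((506.4267883300781, -161.53562927246094), (299.260986328125, 159.28179931640625), 75.69591522216797) [[392.0, -287.0], [547.0, -326.0], [621.0, -36.0], [466.0, 3.0]]
top base z 0.02918825027661632 2876
((525.5982666015625, 287.66705322265625), (217.0474853515625, 188.31301879882812), 66.16453552246094) [[396.0, 226.0], [568.0, 150.0], [656.0, 349.0], [483.0, 425.0]]
head 1222 [0.475 0.298 0.103] [0.618 0.38  0.254] [0.545 0.336 0.193]
dark 0
tray ((505.2596435546875, -169.23495483398438), (295.8565979003906, 150.84678649902344), 75.63215637207031) [[395.0, -294.0], [542.0, -331.0], [615.0, -45.0], [469.0, -7.0]]
```

```bash
python3 - <<'E'
from h import *
X=np.array([np.cos(np.radians(66.3)),np.sin(np.radians(66.3))]);Y=np.array([-X[1],X[0]]);C=np.array([.528,.289])
for n in("scene","top"):
    im=load(n+"0");P=cloud(im);z=P[...,2]
    mx=(P[...,:2]-C)@X; my=(P[...,:2]-C)@Y
    g=(z>.042)&(z<.06)&(mx<0)&(mx>-.11)&(abs(my)<.09)
    print(n,"grip",g.sum(),"mx",np.percentile(mx[g],[0,10,50,90,100]).round(3),"my",np.percentile(my[g],[0,10,50,90,100]).round(3),"z",z[g].max())
    t=g&(z>.050);print("  top",t.sum(),mx[t].mean(),my[t].mean(), np.argwhere(t).mean(0)[::-1])
    h=(z>.1)&(z<.27)&(abs(mx)<.2)&(abs(my)<.12)
    print("head mx",np.percentile(mx[h],[0,2,10,50,90,98,100]).round(3),"my",np.percentile(my[h],[0,2,50,98,100]).round(3),"z",np.percentile(z[h],[0,1,99,100]).round(3))
im=load("top0"); print(np.mean([ray(im,182.1,190.9,.053)],0))
im=load("scene0");print(ray(im,312.5,147,.053))
E
```

```text
scene grip 56 mx [-0.067 -0.064 -0.056 -0.043 -0.038] my [-0.036 -0.034 -0.029 -0.021 -0.019] z 0.05845424918990402
  top 38 -0.05377937297157303 -0.02729671214234375 [313.10526316 147.78947368]
head mx [0.038 0.041 0.043 0.053 0.059 0.071 0.075] my [-0.077 -0.074 -0.006  0.063  0.075] z [0.103 0.11  0.254 0.256]
top grip 42 mx [-0.068 -0.066 -0.056 -0.046 -0.042] my [-0.032 -0.03  -0.024 -0.018 -0.017] z 0.05826314173890445
  top 27 -0.054122191303014246 -0.024293697392012724 [181.07407407 190.77777778]
head mx [0.038 0.039 0.04  0.051 0.062 0.068 0.071] my [-0.075 -0.066  0.003  0.072  0.079] z [0.103 0.112 0.252 0.254]
[0.52797544 0.22623499 0.053     ]
[0.52793494 0.23207146 0.053     ]
```

Call:
play_rows(
  targets="0 -0.05 0 0 1; 0 -0.1 0 0 1; 0 -0.13 0 0 1; -0.05 -0.13 0 0 1; -0.1 -0.13 0 0 1",
  force=40,
)

```text
time_s: 0.6
position: [0.2607, 0.3432, 0.2317]
tool_rot: [[-0.916, 0.4, 0.001], [0.4, 0.916, 0.001], [-0.0, 0.001, -1.0]]
ft_force: [1.4, 2.2, -0.7]
grip_width: 0.0122
```

Call:
play_rows(
  targets="-0.05 0 0 0 1; -0.1 0 0 0 1; -0.15 0 0 0 1; -0.2 0 0 0 1; -0.25 0 0 0 1",
)

```text
time_s: 1.1
position: [0.4912, 0.242, 0.231]
tool_rot: [[-0.915, 0.403, -0.001], [0.403, 0.915, -0.0], [0.001, -0.0, -1.0]]
ft_force: [-0.2, 0.6, 0.2]
grip_width: 0.0002
```

Call:
play_rows(
  targets="-0.04 0 0 0 1; -0.075 0 0 0 1; -0.08 0 0 0 1; -0.08 0 0 0 1",
)

```text
time_s: 1.5
position: [0.563, 0.2107, 0.2305]
tool_rot: [[-0.915, 0.404, -0.002], [0.404, 0.915, -0.0], [0.001, -0.001, -1.0]]
ft_force: [-0.2, -0.1, 0.1]
grip_width: 0.0001
```

```bash
cat >> h.py <<'E'
Xm=np.array([np.cos(np.radians(66.3)),np.sin(np.radians(66.3))]);Ym=np.array([-Xm[1],Xm[0]]);Cm=np.array([.528,.289])
def st():
    from rig import status
    s=status.observe();p=np.array(s["position"]);d=p[:2]-Cm
    print("t",round(s["time_s"],2),"p",p.round(4),"mag",(d@Xm).round(4),(d@Ym).round(4),"F",np.round(s["ft_force"],2),"w",round(s["grip_width"],4),"q",np.round(s["q"],0))
    return s
def delta(t):
    s=st();R=np.array(s["tool_rot"]);print("delta tool",((np.array(t)-s["position"])@R).round(4))
E
python3 -c "
from h import *
st()"
```

```text
t 1.5 p [0.563  0.2107 0.2305] mag -0.0577 -0.0635 F [-0.15 -0.11  0.08] w 0.0001 q [  9.  27.  66.   0.  87. -57.]
```

Aligned beside the grip. Going down to z≈0.040.

Call:
play_rows(
  targets="0 0 0.04 0 1; 0 0 0.08 0 1; 0 0 0.12 0 1; 0 0.002 0.16 0 1; 0 0.002 0.18 0 1",
)

```text
time_s: 2.0
position: [0.5607, 0.2138, 0.0485]
tool_rot: [[-0.916, 0.402, -0.005], [0.402, 0.916, -0.001], [0.004, -0.003, -1.0]]
ft_force: [0.0, 0.3, -0.9]
grip_width: 0.0005
```

Call:
play_rows(
  targets="0 0 0.01 0 1; 0 0 0.01 0 1",
)

```text
time_s: 2.2
position: [0.5625, 0.2135, 0.0409]
tool_rot: [[-0.916, 0.402, -0.002], [0.402, 0.916, -0.0], [0.001, -0.001, -1.0]]
ft_force: [0.6, -0.9, 0.2]
grip_width: -0.0001
```

```bash
python3 -c "
from h import *
st()
from rig import eyes
im=eyes.get_image('scene');cv2.imwrite('pics/s1.png',cv2.resize(im['pixels'][60:190,240:380,::-1],(800,600)))"
```

```text
t 2.2 p [0.5625 0.2135 0.0409] mag -0.0553 -0.062 F [ 0.64 -0.85  0.21] w -0.0001 q [ 10.  38.  80.   0.  62. -57.]
```

View pics/s1.png

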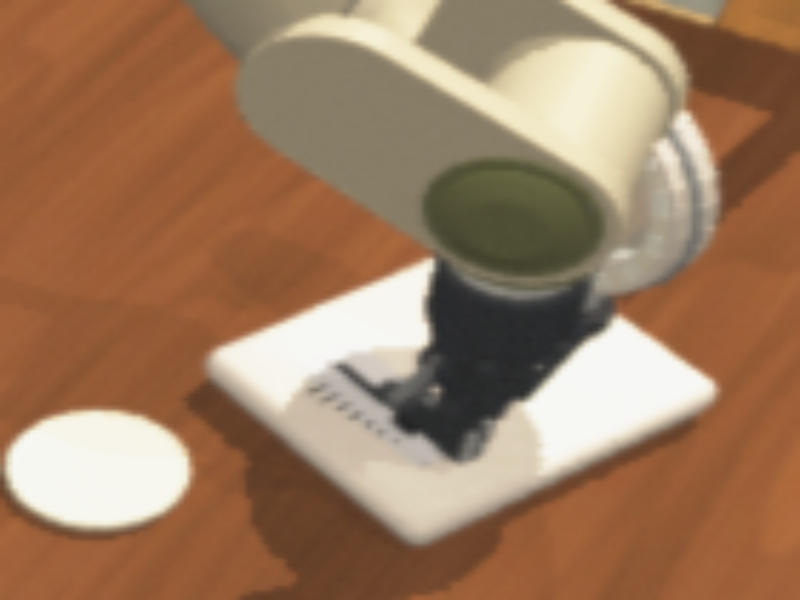

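The shut fingers stand on the grip's -y side, well clear of the lens head. Pushing along tool +x.

Call:
play_rows(
  targets="0.01 0 0 0 1; 0.02 0 0 0 1; 0.03 0 0 0 1; 0.04 0 0 0 1; 0.05 0 0 0 1",
)

```text
time_s: 2.75
position: [0.5172, 0.2335, 0.0418]
tool_rot: [[-0.915, 0.403, 0.001], [0.403, 0.915, 0.0], [-0.001, 0.001, -1.0]]
ft_force: [2.1, -1.1, 1.4]
grip_width: 0.0001
```

Call:
play_rows(
  targets="0.005 0 0 0 1; 0.01 0 0 0 1; 0.015 0 0 0 1; 0.018 0 0 0 1; 0.018 0 0 0 1",
)

```text
time_s: 3.25
position: [0.5009, 0.2405, 0.0412]
tool_rot: [[-0.915, 0.403, -0.001], [0.403, 0.915, 0.0], [0.001, -0.0, -1.0]]
ft_force: [0.6, -0.4, -0.6]
grip_width: 0.0002
```

```bash
python3 -c "
from h import *
st()"
```

```text
t 3.25 p [0.5009 0.2405 0.0412] mag -0.0553 0.0053 F [ 0.62 -0.38 -0.64] w 0.0002 q [ 13.  34.  88.   0.  58. -53.]
```

Call:
play_rows(
  targets="0.003 0 0 0 1; 0.005 0 0 0 1; 0.007 0 0 0 1; 0.007 0 0 0 1",
)

```text
time_s: 3.65
position: [0.4955, 0.2429, 0.0413]
tool_rot: [[-0.915, 0.403, 0.001], [0.403, 0.915, -0.001], [-0.001, 0.0, -1.0]]
ft_force: [4.3, -2.5, -1.2]
grip_width: -0.0001
```

Call:
play_rows(
  targets="0.002 0 0 0 1; 0.003 0 0 0 1; 0.003 0 0 0 1",
)

```text
time_s: 3.95
position: [0.4952, 0.243, 0.0415]
tool_rot: [[-0.915, 0.403, 0.007], [0.403, 0.915, -0.002], [-0.007, 0.001, -1.0]]
ft_force: [13.2, -9.5, -7.4]
grip_width: -0.0002
```

The force rose to about 16 N with no further travel, so the grip is at its stop. Backing off and lifting, then checking by camera.

Call:
play_rows(
  targets="-0.01 0 0 0 1; -0.02 0 0 0 1; -0.02 0 -0.04 0 1; -0.02 -0.02 -0.09 0 0.5; -0.02 -0.04 -0.14 0 0",
)

```text
time_s: 4.45
position: [0.4951, 0.202, 0.1754]
tool_rot: [[-0.915, 0.402, -0.002], [0.402, 0.915, 0.0], [0.002, -0.001, -1.0]]
ft_force: [2.1, -0.3, 0.2]
grip_width: 0.0285
```

Call:
play_rows(
  targets="0 -0.05 -0.02 0 0; 0 -0.1 -0.02 0 0; 0 -0.15 -0.02 0 0; 0 -0.20 -0.02 0 0; 0 -0.24 -0.02 0 0",
)

```text
time_s: 4.95
position: [0.3976, -0.0188, 0.1943]
tool_rot: [[-0.915, 0.403, -0.0], [0.403, 0.915, 0.0], [0.0, 0.0, -1.0]]
ft_force: [0.8, -0.9, 0.2]
grip_width: 0.0851
```

```bash
python3 -c "
from h import *
st()
from rig import eyes
o=[]
for n in('scene','top'):
    im=eyes.get_image(n);np.savez(f'pics/{n}2.npz',**im)
    P=cloud(im);z=P[...,2]
    mx=(P[...,:2]-Cm)@Xm; my=(P[...,:2]-Cm)@Ym
    t=(z>.05)&(z<.06)&(mx<0)&(mx>-.11)&(abs(my)<.09); print(n,t.sum(),mx[t].mean(),my[t].mean(),my[t].min(),my[t].max())
    m=(abs(z-.061)<.006)&(cv2.cvtColor(im['pixels'],cv2.COLOR_RGB2HSV)[...,1]<60)&(abs(P[...,0]-.49)<.06)&(P[...,1]<-.04)&(P[...,1]>-.3)
    k,l,s,ce=cv2.connectedComponentsWithStats(m.astype(np.uint8))
    for i in range(1,k):
        if s[i,4]>15: q=P[l==i];print(s[i],ce[i].round(1),((q.max(0)+q.min(0))/2).round(4))
    o.append(cv2.resize(im['pixels'][...,::-1],(400,300)))
im=load('scene2');o.append(cv2.resize(im['pixels'][100:190,260:380,::-1],(400,300)))
im=load('top2');o.append(cv2.resize(im['pixels'][145:240,110:240,::-1],(400,300)))
cv2.imwrite('pics/s2.png',np.vstack([np.hstack(o[:2]),np.hstack(o[2:])]))"
```

```text
t 4.95 p [ 0.3976 -0.0188  0.1943] mag -0.3343 -0.0043 F [ 0.8  -0.92  0.24] w 0.0851 q [-20.   9. 100.   0.  71. -86.]
scene 36 -0.05313205275386246 0.027345568298286303 0.020807037980286346 0.03687863489593244
[242 214  16  15 173] [249.6 221. ] [ 0.5047 -0.0937  0.0611]
[201 253  18  18 204] [209.2 261.5] [ 0.4815 -0.2466  0.0608]
top 30 -0.05397626141576903 0.031039439386437315 0.02340969885350147 0.03906046799048741
[274 191  13  12  84] [279.7 195.9] [ 0.5018 -0.0949  0.0611]
[321 197  13  13 101] [326.9 203.5] [ 0.4772 -0.2454  0.0608]
```

View pics/s2.png

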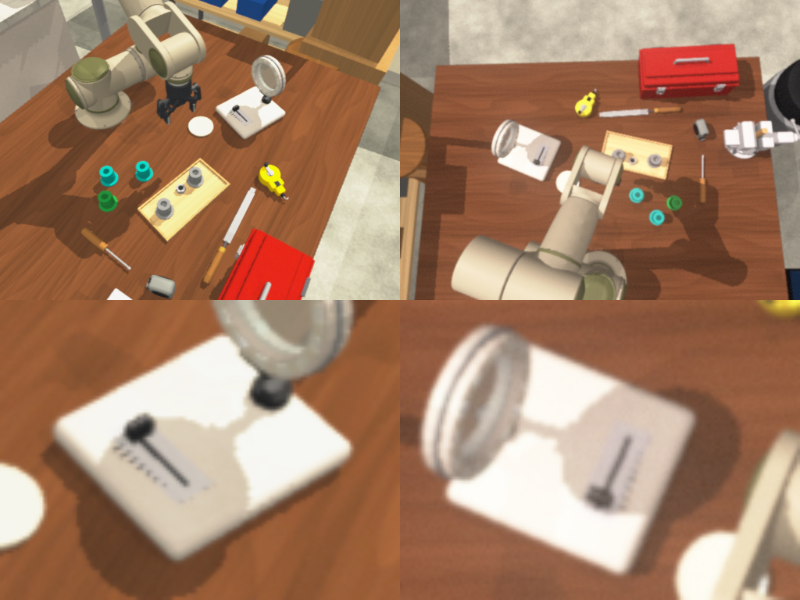

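The dimmer is at its far end (my≈+0.029) in both views. The bushing tops are at about (0.503,-0.0945) and (0.479,-0.246), z 0.061 as expected. Going to the first one.

```bash
python3 -c "
from h import *
delta([.503,-.0945,.12])"
```

```text
t 5.05 p [ 0.3974 -0.0207  0.1944] mag -0.3361 -0.0049 F [0.23 0.99 0.11] w 0.0853 q [-20.   9. 100.  -0.  71. -86.]
delta tool [-0.1265 -0.0242  0.0743]
```

Call:
play_rows(
  targets="-0.04 -0.01 0 0 0; -0.08 -0.02 0.01 0 0; -0.12 -0.024 0.03 0 0; -0.1265 -0.024 0.05 0 0; -0.1265 -0.024 0.07 0 0",
)

```text
time_s: 5.55
position: [0.5063, -0.0903, 0.1228]
tool_rot: [[-0.915, 0.403, -0.0], [0.403, 0.915, 0.001], [0.001, 0.001, -1.0]]
ft_force: [0.4, -0.1, 1.0]
grip_width: 0.0857
```

Call:
play_rows(
  targets="0 0 0.001 0 0; 0 0 0.001 0 0",
)

```text
time_s: 5.75
position: [0.5051, -0.0897, 0.1234]
tool_rot: [[-0.915, 0.403, -0.001], [0.403, 0.915, 0.001], [0.001, 0.0, -1.0]]
ft_force: [-0.9, 0.2, 0.7]
grip_width: 0.0853
```

```bash
python3 -c "
from h import *
delta([.503,-.0945,.022])"
```

```text
t 5.75 p [ 0.5051 -0.0897  0.1234] mag -0.356 -0.1313 F [-0.9   0.19  0.69] w 0.0853 q [-23.  24.  90.   0.  66. -90.]
delta tool [-0.     -0.0052  0.1014]
```

Call:
play_rows(
  targets="0 -0.005 0.025 0 0; 0 -0.005 0.05 0 0; 0 -0.005 0.075 0 0; 0 -0.005 0.095 0 0; 0 -0.005 0.101 0 0",
)

```text
time_s: 6.25
position: [0.5029, -0.0945, 0.0218]
tool_rot: [[-0.915, 0.403, -0.001], [0.403, 0.915, 0.001], [0.001, 0.0, -1.0]]
ft_force: [0.2, 0.3, 1.1]
grip_width: 0.0852
```

Call:
play_rows(
  targets="0 0 0 0 0.3; 0 0 0 0 0.5; 0 0 0 0 0.7; 0 0 0 0 1; 0 0 0 0 1",
  force=60,
)

```text
time_s: 6.75
position: [0.5038, -0.0949, 0.0238]
tool_rot: [[-0.915, 0.403, 0.003], [0.403, 0.915, -0.001], [-0.003, 0.001, -1.0]]
ft_force: [0.1, 2.6, 7.4]
grip_width: 0.0436
```

```bash
python3 -c "
from h import *
st()"
```

```text
t 6.75 p [ 0.5038 -0.0949  0.0238] mag -0.3612 -0.1321 F [0.1  2.63 7.43] w 0.0436 q [-24.  33.  96.   0.  51. -90.]
```

Gripped: the width is 43.6 mm on a 45 mm tube. Lifting slowly.

Call:
play_rows(
  targets="0 0 -0.01 0 1; 0 0 -0.02 0 1; 0 0 -0.03 0 1; 0 0 -0.045 0 1; 0 0 -0.06 0 1",
)

```text
time_s: 7.25
position: [0.5027, -0.0948, 0.0832]
tool_rot: [[-0.915, 0.403, -0.0], [0.403, 0.915, 0.0], [0.0, -0.0, -1.0]]
ft_force: [-0.4, -0.3, -6.0]
grip_width: 0.0434
```

Call:
play_rows(
  targets="0 0 -0.002 0 1; 0 0 -0.002 0 1; 0 0 -0.002 0 1; 0 0 -0.002 0 1; 0 0 -0.002 0 1",
)

```text
time_s: 7.75
position: [0.5027, -0.0948, 0.0837]
tool_rot: [[-0.915, 0.403, -0.001], [0.403, 0.915, 0.0], [0.001, 0.0, -1.0]]
ft_force: [0.4, -0.9, -5.9]
grip_width: 0.0433
```

```bash
python3 -c "
from h import *
st()
from rig import eyes
im=eyes.get_image('scene');cv2.imwrite('pics/s3.png',cv2.resize(im['pixels'][150:300,170:320,::-1],(600,600)))
st()"
```

```text
t 7.75 p [ 0.5027 -0.0948  0.0837] mag -0.3616 -0.1311 F [ 0.43 -0.94 -5.87] w 0.0433 q [-24.  27.  93.  -0.  60. -90.]
t 7.8 p [ 0.5028 -0.0948  0.0838] mag -0.3616 -0.1312 F [-0.01 -0.43 -6.25] w 0.0432 q [-24.  27.  93.   0.  60. -90.]
```

View pics/s3.png

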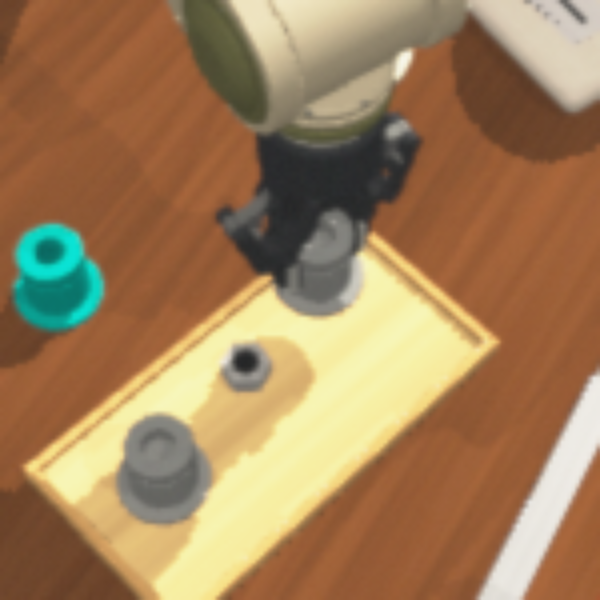

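The first bushing hangs clear and reads about 6 N, so it's probably the 0.6 kg one. It goes back down upright so I can heft the other.

Call:
play_rows(
  targets="0 0 0.015 0 1; 0 0 0.03 0 1; 0 0 0.045 0 1; 0 0 0.055 0 1; 0 0 0.0575 0 1",
)

```text
time_s: 8.3
position: [0.5025, -0.0947, 0.0257]
tool_rot: [[-0.915, 0.403, -0.002], [0.403, 0.915, 0.001], [0.002, -0.0, -1.0]]
ft_force: [-0.4, 0.1, -5.7]
grip_width: 0.0432
```

Call:
play_rows(
  targets="0 0 0.001 0 1; 0 0 0.002 0 1; 0 0 0.002 0 1",
)

```text
time_s: 8.6
position: [0.5032, -0.095, 0.0251]
tool_rot: [[-0.915, 0.403, 0.001], [0.403, 0.915, -0.0], [-0.001, -0.0, -1.0]]
ft_force: [0.4, -0.0, -6.4]
grip_width: 0.0433
```

```bash
python3 -c "
from h import *
st()"
```

```text
t 8.6 p [ 0.5032 -0.095   0.0251] mag -0.3616 -0.1316 F [ 0.42 -0.01 -6.36] w 0.0433 q [-24.  33.  96.  -0.  51. -90.]
```

Call:
play_rows(
  targets="0 0 0.001 0 1; 0 0 0.0015 0 1; 0 0 0.0015 0 1",
)

```text
time_s: 8.9
position: [0.5031, -0.095, 0.0238]
tool_rot: [[-0.915, 0.403, 0.001], [0.403, 0.915, -0.0], [-0.001, -0.0, -1.0]]
ft_force: [-2.5, 0.3, 3.5]
grip_width: 0.0435
```

Foot on the floor (Fz +3.5 N). Opening gently.

Call:
play_rows(
  targets="0 0 0 0 0.4; 0 0 0 0 0.3; 0 0 0 0 0; 0 0 0 0 0; 0 0 0 0 0",
  force=20,
)

```text
time_s: 9.4
position: [0.503, -0.0949, 0.0232]
tool_rot: [[-0.915, 0.403, 0.0], [0.403, 0.915, -0.0], [-0.0, -0.0, -1.0]]
ft_force: [0.2, 0.4, 0.3]
grip_width: 0.0852
```

Call:
play_rows(
  targets="0 0 -0.03 0 0; 0 0 -0.06 0 0; 0 0 -0.1 0 0; 0.03 -0.02 -0.1 0 0; 0.05 -0.06 -0.1 0 0",
)

```text
time_s: 9.9
position: [0.4325, -0.1286, 0.124]
tool_rot: [[-0.917, 0.4, 0.002], [0.4, 0.917, -0.001], [-0.002, -0.0, -1.0]]
ft_force: [-0.0, -1.5, 0.2]
grip_width: 0.0859
```

```bash
python3 -c "
from h import *
delta([.479,-.246,.123])"
```

```text
t 9.9 p [ 0.4325 -0.1286  0.124 ] mag -0.4208 -0.0804 F [-0.   -1.49  0.2 ] w 0.0859 q [-32.  19.  99.   0.  62. -98.]
delta tool [-0.0896 -0.089   0.0012]
```

Call:
play_rows(
  targets="-0.04 -0.04 0 0 0; -0.075 -0.075 0 0 0; -0.089 -0.089 0 0 0; -0.089 -0.089 0 0 0; -0.089 -0.089 0 0 0",
)

```text
time_s: 10.4
position: [0.4782, -0.2468, 0.1228]
tool_rot: [[-0.915, 0.404, -0.001], [0.404, 0.915, 0.001], [0.001, 0.0, -1.0]]
ft_force: [0.4, 1.1, 0.1]
grip_width: 0.0856
```

```bash
python3 -c "
from h import *
delta([.479,-.246,.022])
from rig import eyes
o=[]
for n in('scene','top'):
    im=eyes.get_image(n);np.savez(f'pics/{n}4.npz',**im)
    c=im['pixels'][150:300,170:320] if n=='scene' else im['pixels'][150:270,230:360]
    o.append(cv2.resize(c[...,::-1],(400,400)))
    P=cloud(im);z=P[...,2]
    m=(abs(z-.061)<.006)&(cv2.cvtColor(im['pixels'],cv2.COLOR_RGB2HSV)[...,1]<60)&(abs(P[...,0]-.49)<.06)&(P[...,1]<-.04)&(P[...,1]>-.3)
    k,l,s,ce=cv2.connectedComponentsWithStats(m.astype(np.uint8))
    for i in range(1,k):
        if s[i,4]>15: q=P[l==i];print(s[i],ce[i].round(1),((q.max(0)+q.min(0))/2).round(4))
cv2.imwrite('pics/s4.png',np.hstack(o))"
```

```text
t 10.4 p [ 0.4782 -0.2468  0.1228] mag -0.5106 -0.1698 F [0.37 1.08 0.1 ] w 0.0856 q [ -40.   27.   86.    0.   67. -106.]
delta tool [-0.0005  0.001   0.1008]
[242 214  16  16 169] [249.4 221. ] [ 0.5032 -0.0954  0.061 ]
[201 253  18  18 203] [209.3 261.5] [ 0.4811 -0.2466  0.0607]
[274 192  14  12  99] [280.1 197.5] [ 0.4984 -0.0965  0.0608]
```

View pics/s4.png

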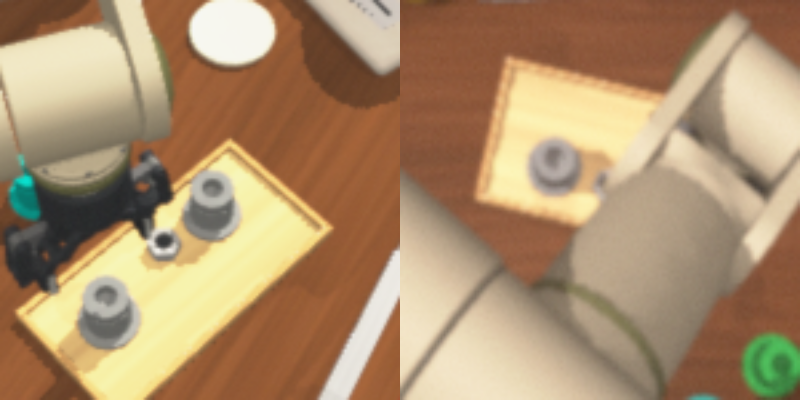

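The first bushing stands upright and the nut hasn't moved. Descending on the second.

Call:
play_rows(
  targets="0 0 0.025 0 0; 0 0 0.05 0 0; 0 0 0.075 0 0; 0 0 0.095 0 0; 0 0 0.101 0 0",
)

```text
time_s: 11.0
position: [0.4777, -0.2453, 0.0207]
tool_rot: [[-0.916, 0.402, -0.003], [0.402, 0.916, 0.002], [0.003, 0.001, -1.0]]
ft_force: [-0.8, 0.7, 0.1]
grip_width: 0.0857
```

Call:
play_rows(
  targets="0 0 0 0 0.3; 0 0 0 0 0.5; 0 0 0 0 0.7; 0 0 0 0 1; 0 0 0 0 1",
  force=60,
)

```text
time_s: 11.5
position: [0.4791, -0.2472, 0.0236]
tool_rot: [[-0.915, 0.403, 0.002], [0.403, 0.915, -0.001], [-0.002, -0.0, -1.0]]
ft_force: [-0.7, 1.6, 6.1]
grip_width: 0.0434
```

Call:
play_rows(
  targets="0 0 -0.01 0 1; 0 0 -0.02 0 1; 0 0 -0.03 0 1; 0 0 -0.045 0 1; 0 0 -0.06 0 1",
)

```text
time_s: 12.0
position: [0.4785, -0.247, 0.0835]
tool_rot: [[-0.915, 0.403, 0.0], [0.403, 0.915, -0.0], [-0.0, -0.0, -1.0]]
ft_force: [0.1, 1.0, -2.0]
grip_width: 0.0433
```

Call:
play_rows(
  targets="0 0 0 0 1; 0 0 0 0 1; 0 0 0 0 1; 0 0 0 0 1; 0 0 0 0 1",
)

```text
time_s: 12.5
position: [0.4784, -0.2468, 0.0817]
tool_rot: [[-0.915, 0.403, -0.001], [0.403, 0.915, 0.001], [0.001, 0.0, -1.0]]
ft_force: [0.5, 0.1, -1.3]
grip_width: 0.0434
```

```bash
python3 -c "
from h import *
st()
from rig import eyes
im=eyes.get_image('scene');cv2.imwrite('pics/s5.png',cv2.resize(im['pixels'][150:300,170:320,::-1],(600,600)))
st()"
```

```text
t 12.5 p [ 0.4784 -0.2468  0.0817] mag -0.5106 -0.17 F [ 0.48  0.12 -1.31] w 0.0434 q [ -40.   30.   89.   -0.   62. -106.]
t 12.55 p [ 0.4785 -0.2469  0.0818] mag -0.5106 -0.17 F [-0.05 -0.51 -2.88] w 0.0431 q [ -40.   30.   89.   -0.   62. -106.]
```

View pics/s5.png

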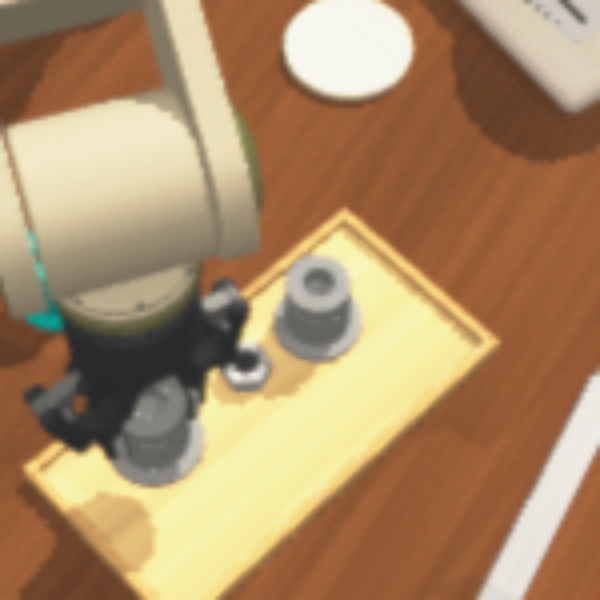

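The second is also clear and reads about 2 N, so it's the light one. The first is the heavier. Setting the light one back.

Call:
play_rows(
  targets="0 0 0.015 0 1; 0 0 0.03 0 1; 0 0 0.045 0 1; 0 0 0.054 0 1; 0 0 0.0565 0 1",
)

```text
time_s: 13.05
position: [0.4783, -0.2467, 0.0248]
tool_rot: [[-0.915, 0.403, -0.001], [0.403, 0.915, 0.001], [0.002, 0.0, -1.0]]
ft_force: [0.5, 0.4, -2.1]
grip_width: 0.0435
```

Call:
play_rows(
  targets="0 0 0.001 0 1; 0 0 0.002 0 1; 0 0 0.002 0 1",
)

```text
time_s: 13.35
position: [0.4787, -0.2471, 0.0241]
tool_rot: [[-0.915, 0.403, 0.001], [0.403, 0.915, -0.001], [-0.001, -0.0, -1.0]]
ft_force: [0.8, 0.6, -2.5]
grip_width: 0.0431
```

Call:
play_rows(
  targets="0 0 0.0005 0 1; 0 0 0.001 0 1; 0 0 0.001 0 1",
)

```text
time_s: 13.65
position: [0.4787, -0.2471, 0.0236]
tool_rot: [[-0.915, 0.403, 0.001], [0.403, 0.915, -0.001], [-0.001, -0.0, -1.0]]
ft_force: [-1.8, 1.0, 6.1]
grip_width: 0.0432
```

Foot on the floor (Fz +6 N). Release it, rise, and return to the first.

Call:
play_rows(
  targets="0 0 0 0 0.4; 0 0 0 0 0.3; 0 0 0 0 0; 0 0 0 0 0; 0 0 0 0 0",
  force=20,
)

```text
time_s: 14.15
position: [0.4786, -0.247, 0.0226]
tool_rot: [[-0.915, 0.403, -0.0], [0.403, 0.915, -0.0], [0.0, -0.0, -1.0]]
ft_force: [-0.1, -0.3, 1.1]
grip_width: 0.0859
```

Call:
play_rows(
  targets="0 0 -0.03 0 0; 0 0 -0.06 0 0; 0 0 -0.1 0 0; 0.03 0.03 -0.1 0 0; 0.05 0.06 -0.1 0 0",
)

```text
time_s: 14.65
position: [0.4563, -0.1713, 0.1235]
tool_rot: [[-0.915, 0.404, 0.001], [0.404, 0.915, -0.001], [-0.002, -0.0, -1.0]]
ft_force: [0.6, 0.4, -0.5]
grip_width: 0.0853
```

```bash
python3 -c "
from h import *
delta([.503,-.095,.123])"
```

```text
t 14.65 p [ 0.4563 -0.1713  0.1235] mag -0.4503 -0.1194 F [ 0.65  0.41 -0.45] w 0.0853 q [ -35.   22.   94.    0.   64. -101.]
delta tool [-0.0118  0.0887  0.0005]
```

Call:
play_rows(
  targets="-0.006 0.04 0 0 0; -0.012 0.08 0 0 0; -0.012 0.088 0 0 0; -0.012 0.088 0 0 0; -0.012 0.088 0 0 0",
)

```text
time_s: 15.15
position: [0.503, -0.0968, 0.1226]
tool_rot: [[-0.915, 0.403, -0.0], [0.403, 0.915, -0.0], [0.0, -0.0, -1.0]]
ft_force: [1.1, -0.1, -0.2]
grip_width: 0.0855
```

```bash
python3 -c "
from h import *
delta([.503,-.095,.022])
from rig import eyes
im=eyes.get_image('scene');cv2.imwrite('pics/s6.png',cv2.resize(im['pixels'][150:300,170:320,::-1],(600,600)))"
```

```text
t 15.15 p [ 0.503  -0.0968  0.1226] mag -0.3633 -0.1322 F [ 1.12 -0.08 -0.21] w 0.0855 q [-24.  24.  90.  -0.  66. -90.]
delta tool [0.0007 0.0017 0.1005]
```

View pics/s6.png

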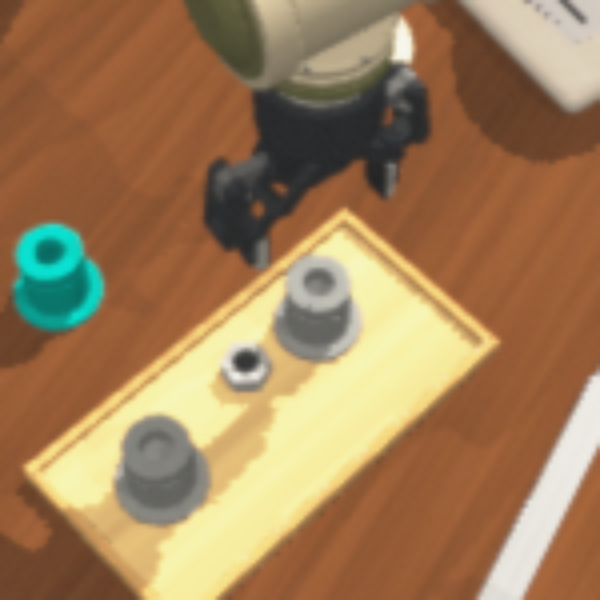

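Both bushings stand upright. Picking up the heavy one for keeps.

Call:
play_rows(
  targets="0 0.0015 0.025 0 0; 0 0.0015 0.05 0 0; 0 0.0015 0.075 0 0; 0 0.0015 0.095 0 0; 0 0.0015 0.1 0 0",
)

```text
time_s: 15.7
position: [0.5027, -0.0956, 0.021]
tool_rot: [[-0.914, 0.405, -0.003], [0.405, 0.914, 0.001], [0.004, -0.0, -1.0]]
ft_force: [0.7, -1.1, -0.5]
grip_width: 0.0855
```

Call:
play_rows(
  targets="0 0 0 0 0.3; 0 0 0 0 0.5; 0 0 0 0 0.7; 0 0 0 0 1; 0 0 0 0 1",
  force=60,
)

```text
time_s: 16.2
position: [0.5045, -0.0954, 0.024]
tool_rot: [[-0.915, 0.403, 0.002], [0.403, 0.915, -0.002], [-0.002, -0.001, -1.0]]
ft_force: [-1.9, -2.0, 5.2]
grip_width: 0.0434
```

Call:
play_rows(
  targets="0 0 -0.01 0 1; 0 0 -0.02 0 1; 0 0 -0.04 0 1; 0 0 -0.065 0 1; 0 0 -0.09 0 1",
)

```text
time_s: 16.7
position: [0.5036, -0.0945, 0.1141]
tool_rot: [[-0.915, 0.403, -0.001], [0.403, 0.915, 0.0], [0.001, 0.0, -1.0]]
ft_force: [0.2, -0.1, -7.1]
grip_width: 0.0436
```

Call:
play_rows(
  targets="0 0 -0.02 0 1; 0 0 -0.04 0 1; 0 0 -0.05 0 1; 0 0 -0.052 0 1; 0 0 -0.052 0 1",
)

```text
time_s: 17.2
position: [0.5037, -0.0946, 0.1643]
tool_rot: [[-0.915, 0.403, -0.001], [0.403, 0.915, 0.0], [0.001, -0.0, -1.0]]
ft_force: [0.2, 0.1, -6.4]
grip_width: 0.0437
```

```bash
python3 -c "
from h import *
t=Cm-.045*Xm
print(t);delta([*t,.1658])"
```

```text
[0.50991235 0.24779518]
t 17.2 p [ 0.5037 -0.0946  0.1643] mag -0.361 -0.132 F [ 0.2   0.15 -6.4 ] w 0.0437 q [-24.  22.  87.  -0.  72. -90.]
delta tool [ 0.1323  0.3159 -0.0014]
```

Call:
play_rows(
  targets="0.015 0.015 0 0 1; 0.035 0.04 0 0 1; 0.055 0.07 0 0 1; 0.075 0.1 0 0 1; 0.095 0.13 0 0 1",
)

```text
time_s: 17.7
position: [0.4685, 0.0637, 0.1636]
tool_rot: [[-0.915, 0.403, -0.002], [0.403, 0.915, 0.0], [0.002, -0.001, -1.0]]
ft_force: [0.0, -0.1, -6.8]
grip_width: 0.0434
```

Call:
play_rows(
  targets="0.012 0.03 0 0 1; 0.022 0.06 0 0 1; 0.03 0.09 0 0 1; 0.036 0.115 0 0 1; 0.037 0.135 0 0 1",
)

```text
time_s: 18.2
position: [0.4892, 0.2025, 0.1634]
tool_rot: [[-0.916, 0.402, -0.003], [0.402, 0.916, -0.0], [0.002, -0.001, -1.0]]
ft_force: [0.9, 0.1, -6.8]
grip_width: 0.0434
```

Call:
play_rows(
  targets="0 0.015 0 0 1; 0 0.03 0 0 1; 0 0.04 0 0 1; 0 0.046 0 0 1; 0 0.048 0 0 1",
)

```text
time_s: 18.7
position: [0.5093, 0.245, 0.1641]
tool_rot: [[-0.915, 0.403, -0.001], [0.403, 0.915, -0.0], [0.001, -0.001, -1.0]]
ft_force: [-0.6, -1.5, -7.3]
grip_width: 0.0434
```

Call:
play_rows(
  targets="0 0 0 0 1; 0 0 0 0 1; 0 0 0 0 1",
)

```text
time_s: 19.0
position: [0.5093, 0.2444, 0.1648]
tool_rot: [[-0.915, 0.403, -0.0], [0.403, 0.915, -0.0], [0.0, -0.0, -1.0]]
ft_force: [-0.2, 0.1, -6.0]
grip_width: 0.0437
```

```bash
python3 -c "
from h import *
t=Cm-.045*Xm
delta([*t,.1658])
from rig import eyes
o=[]
for n in('scene','top'):
    im=eyes.get_image(n);np.savez(f'pics/{n}7.npz',**im)
    c=im['pixels'][60:210,220:400] if n=='scene' else im['pixels'][130:280,80:260]
    o.append(cv2.resize(c[...,::-1],(400,333)))
    P=cloud(im);hsv=cv2.cvtColor(im['pixels'],cv2.COLOR_RGB2HSV)
    d=P-np.array([*t,.175]); mx=d[...,:2]@Xm; my=d[...,:2]@Ym; z=P[...,2]
    g=(z>.143)&(z<.16)&(abs(mx)<.04)&(abs(my)<.04)
    print(n,'flange',g.sum(),mx[g].min(),mx[g].max(),my[g].min(),my[g].max(),z[g].min())
im=load('scene7');print(proj(im,[*t,.148]),proj(im,[*t,.203]))
cv2.imwrite('pics/s7.png',np.hstack(o))"
```

```text
t 19.0 p [0.5093 0.2444 0.1648] mag -0.0483 -0.0008 F [-0.16  0.14 -6.02] w 0.0437 q [ 14.  26.  78.  -0.  75. -53.]
delta tool [ 0.0008  0.0033 -0.001 ]
scene flange 123 -0.03397824571112746 0.02746670296447927 -0.03099437692400248 0.022023424167847423 0.146908661635988
top flange 15 -0.034287271977192814 -0.0035699225519817334 -0.02785417531196697 0.013682266689672954 0.14716824308089899
(np.float64(313.85556338938926), np.float64(119.01592186015682)) (np.float64(316.63547304833054), np.float64(104.64994729586836))
```

View pics/s7.png

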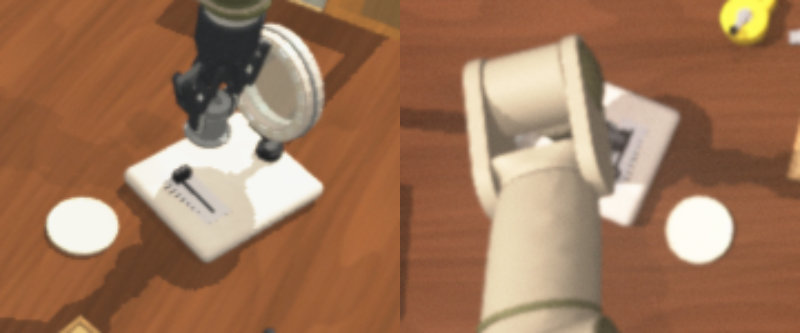

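The heavy bushing is held upright in front of the lit face. It's 3 mm short along the lens axis, so a small nudge.

Call:
play_rows(
  targets="0.0005 0.0015 -0.0005 0 1; 0.0005 0.003 -0.001 0 1; 0.0005 0.003 -0.001 0 1; 0.0005 0.003 -0.001 0 1; 0.0005 0.003 -0.001 0 1",
)

```text
time_s: 19.6
position: [0.5101, 0.2478, 0.1656]
tool_rot: [[-0.915, 0.403, -0.0], [0.403, 0.915, -0.0], [0.0, -0.0, -1.0]]
ft_force: [0.3, 0.0, -5.8]
grip_width: 0.0432
```

Call:
play_rows(
  targets="0 0 0 0 1; 0 0 0 0 1; 0 0 0 0 1; 0 0 0 0 1; 0 0 0 0 1",
)

```text
time_s: 20.1
position: [0.5101, 0.2478, 0.1657]
tool_rot: [[-0.915, 0.403, 0.0], [0.403, 0.915, 0.0], [-0.0, 0.0, -1.0]]
ft_force: [0.0, -0.1, -6.3]
grip_width: 0.044
```

```bash
python3 -c "
from h import *
t=Cm-.045*Xm
delta([*t,.1658])
from rig import status,eyes
print(np.abs(status.observe()['qvel']).max())
im=eyes.get_image('scene');im0=load('scene0')
cv2.imwrite('pics/s8.png',np.hstack([cv2.resize(x['pixels'][...,::-1],(400,300)) for x in (im0,im)]))
P=cloud(im);z=P[...,2];d=P-np.array([*t,.175]); mx=d[...,:2]@Xm; my=d[...,:2]@Ym
g=(z>.143)&(z<.16)&(abs(mx)<.04)&(abs(my)<.04);print(mx[g].min(),mx[g].max(),my[g].min(),z[g].min())
f=mx+.0-0.1; h=(z>.12)&(z<.23)&(abs(my)<.08)&(mx>.06)&(mx<.14);print('head face mx',np.percentile(mx[h],[2,10,50]))
m=(abs(z-.061)<.006)&(cv2.cvtColor(im['pixels'],cv2.COLOR_RGB2HSV)[...,1]<60)&(abs(P[...,0]-.49)<.06)&(P[...,1]<-.04)&(P[...,1]>-.3);q=P[m];print('light',(q.min(0)+q.max(0))/2,len(q))"
```

```text
t 20.1 p [0.5101 0.2478 0.1657] mag -0.0449 -0.0002 F [ 0.05 -0.07 -6.27] w 0.044 q [ 14.  27.  78.   0.  76. -52.]
delta tool [ 0.0002 -0.0001 -0.0001]
0.11807814493803309
-0.03080428884611692 0.027806872738275944 -0.0299808644321738 0.14717564269179895
head face mx [0.08653737 0.08845294 0.0994275 ]
light [ 0.48037235 -0.2479112   0.06056235] 194
```

View pics/s8.png

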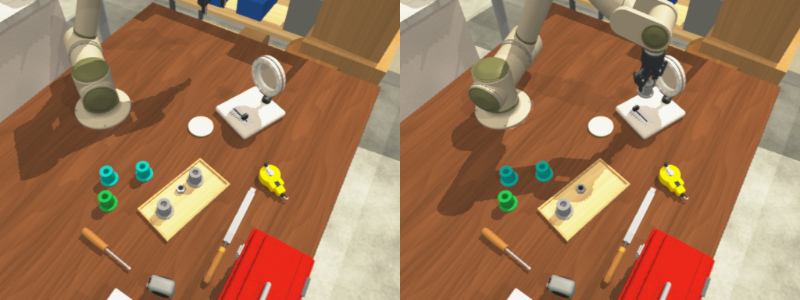

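Everything checks out: the bushing is held still at the display point, the light one is upright in the tray, and the bystanders look unmoved. Handing in.

```bash
python3 -c "
from rig import env
print(env.close_job())"
```

```text
the job is handed in; nothing more can be done
None
```

I pushed the dimmer to its bright stop, lifted and weighed both bushings, and handed the job in still holding the heavier one in front of the lens. It finished at about 20 s of the allowed 72 s.

- **Dimmer:** The push force rose to about 16 N with no more travel. Both cameras then showed the grip at the far end of its slot, 27 to 31 mm past the base's centre line (I expected about 30 mm).
- **Hefting:** The bushing nearer the magnifier read about 6 N and the other about 2 N. I put each one back upright in the tray, left the light one there and took the heavy one again.
- **Final pose:** My last check, against the lens position I measured, put the gripper within 1 mm of the display point. The bushing is upright, level with the lens centre (z about 0.175 m) and about 100 mm from the glass. The arm was still, and the wrist felt only the bushing's weight.
- **Rest of the bench:** The last picture shows the light bushing upright within about 2 mm of where it started. The nut and the other objects look unmoved.

No check failed. The two cameras disagreed by 3 to 6 mm on some positions, so I used averages. My placing relative to the lens is therefore good to a few millimetres.

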